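# Catch the dye trolley on the inclined rail

## Robot

A 6-joint arm with a two-finger parallel gripper is mounted at the origin on the work surface. World frame = base frame: x ahead of the robot, y to its left, z up, the work surface at z = 0. Lengths are in mm, angles in rad, forces in N, time in s.
With the tool pointing down it reaches from about 350 to 875 mm from the base axis. Payload 4.2 kg.
Tool frame: the origin (TCP) lies midway between the tips of the shut fingers; the grasp point (between the pads) lies 19 mm behind it (arm.tcp_to_grasp is the distance from the TCP to the grasp point, in mm); z points along the fingers, y is the line along which they close (so a half turn about z gives the same grasp; the last joint's range is limited). The gripper opens to 85 mm and grips with 20 to 120 N. Pads are 22 mm wide; open, the fingers measure 114 mm over their backs; the gripper's body (76 mm by 85 mm) begins 54 mm behind the grasp point. The pads swing forward as they close: fully open they stand 13 mm farther back than shut.
Start: joints at [-0.843, 0.385, 0.008, 0, -1.194, -0.259], TCP at [282.396, -557.541, 193.012] pointing down, gripper open.
Joint ranges: [-3.14, 3.14], [-1.21, 2.06], [-1.07, 1.41], [-3.16, 2.05], [-2.99, -0.16], [-3.1, 3.1]. Speed limits (rad/s): [2.79, 2.79, 3.14, 3.14, 3.14, 3.14].

## Interface

Orientations are given as a unit quaternion [x, y, z, w].
In Python, from bench import arm, get_image gives the robot as it stands.
- The arm moves only by the tool drive_tool, never from a script. Its argument "deltas" is a list of rows, each a list of 2 entries, a list of its own where there are three numbers: the shift along the tool's x, y, z in cm, then the turn, a rotation vector about the tool's x, y, z in degrees. In form: [[[x, y, z], [ax, ay, az]], ...]. A call has 1 to 12 rows; each row shifts and turns the commanded pose from where the row before left it, along the tool's axes as they then stand; what a row does not reach is not made up. A row lasts 1/10 s, in which the tool goes at most 50 mm and 8.59 degrees, less where a joint would pass 70% of its speed; a pose out of reach is approached as far as the arm can. A call with a gripper value outside its range is refused whole. "claw" is the finger opening in cm, from 0 to 8.54, set as the call begins (left out, the last holds). The fingers move at their own pace and stop on an object; the grip force is fixed at half the most. Time passes only in rows, so rows that do not move let the fingers close. It gives the time, the measured TCP pose, the force, the opening and the grip force at its end, in the units of the state.
- arm.read_state(): the state, without advancing time (a new reading comes with each control period).
- get_image(name): name is "scene" or "top"; returns a dict with "img" (480x640x3 uint8, red, green, blue), "fx", "fy", "cx", "cy" (pixels), "eye" and "orientation" of the camera in the world. Camera axes: x right, y down, z forward; pixel columns grow to the right and rows downward; lengths in mm; the calibration is good to about 2 mm. A picture is of the moment at which its call begins. There is no depth.
- arm.job_done(): hands the job in; it is judged then, once.
The state is a dict: "clock": time; "joints": joint angles; "joint_vel": joint speeds; "joint_efforts": joint torques, N m; "position": TCP position; "ee_rot": TCP orientation; "contact_force": force on the tool from outside, world axes, zero at the start; "wrist_torque": the same for the moment, N m; "gripper_width": finger opening in mm; "grasp_force": force on a finger pad.
Only numpy, scipy, OpenCV 4.12 (cv2) and the standard library are available. Lean on these libraries where they do the work, as an engineer would, in place of code of your own. Each camera call takes 0.05 s, during which the arm holds its last target. There are 200 camera calls.

## Task

Pull the bolt right out so that the little trolley with the tall dye bottle rolls off down the rails, and let it roll freely, untouched, past the marker post. Then catch it by its steel post with the fingers, moving along with it and slowing it gently so that the bottle does not tip over, hold it back at a standstill or a slow creep for a moment before it reaches the rubber end stop, then ease it down softly until it rests on the stop and take the hand away. Leave the spool, the jar and the mallet alone.

Things in the scene. Friction and masses are not known exactly. Their poses are not given: they have to be found in the camera images.
- rack: Fixed inclined rack: two steel rails, 620 mm long, 90 mm apart, on wooden end boards. Origin on the table under its middle. +y runs level along the rails to the upper end; -x is the robot's side. The rails drop 3.0 degrees towards -y, tops 100 mm above the table at y=0. The bolt's block and bar on the -x side reach 132 mm above the table.
- bolt (a joint): Travel of the steel pull bolt, m: 0 = in, blocking the trolley (it may start up to 0.008); 0.05 = fully out. Slides level to rack -x with about 2 N friction plus 6 N s/m, stays where left. The trolley comes free at about 0.025. The bar is 12 mm thick; nothing else holds the trolley.
- knob_top (a point): Top centre of the bolt's upright round knob: 18 mm diameter, 76 mm long; at rack (-130, 163.5) mm when the bolt reads 0 (further to -x by the joint value), 196 mm above the table. Its lowest 8 mm stand on the bar. A closed hand fits behind it (rack +x side) if its tips stay 140 mm or more above the table.
- travel (a joint): Travel of the trolley down the rails, m: 0 = start at the bolt, 0.17 = its middle at the marker post, 0.45 = resting on the end stop. Grows downhill (rack -y and 3 degrees down). Wheel drag about 2.2 N s/m plus 0.08 N; free, it speeds up to about 0.3 m/s (0.2 to 0.38 by load; time constant 0.45 to 0.95 s).
- trolley: Trolley, level wooden deck 180 (x) by 84 (y) by 10 mm, axes as the rack's. Origin between the rails at the height of their tops, under the deck's middle in y; deck top 40 mm above it. About 1.2 kg with wheels (0.8 to 1.7). At joint value 0 its origin is at rack (0, 215, 111) mm.
- post_top (a point): Top centre of the trolley's upright steel catch post: 16 mm diameter, 52 mm high above the deck, at the deck's robot-side end: 80 mm to rack -x of the trolley's origin and 92 mm above it. Bottle 110 mm away. Downhill of the pulled bolt the space in front of the post is free down to 60 mm below its top.
- bottle: Tall thin brown glass bottle, closed, loose on the trolley: 26 mm diameter, 160 mm tall, 0.3 kg, origin at the centre of its underside, about 30 mm to rack +x of the trolley's middle. It tips at a tilt of 0.16 rad: if the trolley is slowed or pushed at more than about 1.5 m/s2, or stopped dead from 0.15 m/s or more.
- marker (a point): Top of the marker post, a thin upright steel pin 10 mm in diameter on the far side of the rails, 175 mm above the table. Fixed on the rack.
- end_stop (a point): Top centre of the rubber end stop between the rails at the lower end, 16 mm thick along the rails. Fixed on the rack.
- spool: Bystander: wooden spool, 52 mm in diameter, 65 mm tall, upright. Origin at the centre of its underside.
- jar: Bystander: glass jar with a steel lid, 60 mm in diameter, 75 mm tall. Origin at the centre of its underside.
- mallet: Bystander: wooden mallet lying on the table between the robot and the rack, head 56 mm thick and 85 mm long, handle 170 mm. Origin under the head.
Things that resemble listed ones, but are neither listed nor needed, are in the scene too. What is meant by the bottle is not purple, and is the larger of those in its own colour.

How it is judged (in metres and radians):
On the way, in this order (a step that is already met when the one before it is completed fails the run):
1. the bolt is pulled out (value of joint bolt above 0.035 m), for 0.05 s.
2. the trolley rolls freely, untouched by the robot, past the marker post (value of joint travel between 0.165 and 0.24 m and velocity of joint travel above 0.11 m/s and contact force between each of the arm, the fingers and trolley below 0.05 N), for 0.05 s.
3. the fingers hold it back, at a standstill or a slow creep, short of the end stop (contact force between the fingers and trolley above 0.05 N and value of joint travel between 0.2 and 0.443 m and velocity of joint travel between -0.07 and 0.07 m/s), for 0.2 s.
At the end, for the whole second after the job is handed in: The trolley rests on the end stop (joint value above 0.44) and is still (under 0.02 m/s), the bottle stands upright on it (tilt under 0.08 rad), the bolt is out (above 0.03), and the spool, jar and mallet are within 30 mm of where they were (value of joint travel above 0.44 m and velocity of joint travel between -0.02 and 0.02 m/s and angle between bottle's own z axis and vertical below 0.08 rad and linear speed of bottle below 0.03 m/s and z of bottle in the frame of trolley between 0.035 and 0.048 m and value of joint bolt above 0.03 m and not (distance of spool from where it was at the start of the episode above 0.03 m) and not (distance of jar from where it was at the start of the episode above 0.03 m) and not (distance of mallet from where it was at the start of the episode above 0.03 m)); the robot touches nothing.
It fails at once if the bottle tips (tilt over 0.15 rad) (angle between bottle's own z axis and vertical above 0.15 rad).
It fails at once if the trolley slams into the end stop (over 0.16 m/s in the last 8 mm) (value of joint travel above 0.442 m and velocity of joint travel above 0.16 m/s).
It fails at once if the robot touches the bottle (contact force between any of the arm, the fingers and bottle above 0.3 N).
It fails at once if a bystander is disturbed (moved more than 30 mm) (distance of any of spool, jar, mallet from where it was at the start of the episode above 0.03 m).
It also fails if it takes over 32 s, if anything falls off the work surface, if the arm or the gripper's body presses on something with over 40 N, if the wrist force passes 120 N, or if a joint passes its speed limit or range.

## Working session

There is one attempt and no reset: what is moved stays moved. The work goes in short steps, Python scripts to look and compute and a tool call to move; the robot and the scene stay as the last step left them, time stands still between calls to the robot, and variables do not carry over. Pictures are saved under pics/ and viewed, at most 10 in all, crops included, and the job is handed in when it is done.

Besides the shell and the picture viewer there is one more tool, called by a JSON object that holds its "op" and its "data", one argument or row to a line. drive_tool: Moves the arm, as the interface text tells. Its arguments: {"type":"object","properties":{"deltas":{"type":"array"},"claw":{"type":"number"}},"required":["deltas"]}

```bash
mkdir -p pics; ls; python3 - <<'E'
from bench import arm, get_image
import cv2
for n in("scene","top"):
    d=get_image(n); cv2.imwrite(f"pics/{n}0.png",d["img"][:,:,::-1]); print({k:v for k,v in d.items() if k!="img"})
print(arm.read_state())
E
```

```text
pics
{'fx': 605.2630778418845, 'fy': 605.2630778418845, 'cx': 321.33903348022216, 'cy': 227.21897442058295, 'eye': array([1242.0040896 ,  819.50311574,  892.05794211]), 'orientation': array([ 0.30646337,  0.8321084 , -0.43336434, -0.16084513])}
{'fx': 459.9478514737079, 'fy': 459.9478514737079, 'cx': 306.0367803699711, 'cy': 237.59242944713455, 'eye': array([ 394.10449515,   14.23260532, 1058.62045877]), 'orientation': array([ 0.70920307, -0.70084511,  0.05679606, -0.05119898])}
{'clock': 0.1, 'joints': array([-8.43398945e-01,  3.85433403e-01,  6.75902236e-03, -4.22286396e-04,
       -1.19401475e+00, -2.58586760e-01]), 'joint_vel': array([-0.00032203, -0.00180986,  0.00386277,  0.00273283,  0.00129138,
        0.00307459]), 'joint_efforts': array([-4.45682981e-04, -3.93320310e+01,  1.88928598e+01,  4.19796020e+00,
       -2.63231443e-03,  3.77063884e-06]), 'position': array([ 282.11794817, -557.02883869,  192.05950731]), 'ee_rot': array([-2.32188750e-01,  9.72670268e-01,  9.26586010e-04, -2.75008781e-04]), 'contact_force': array([-0.43946948,  1.25499719, -0.01556713]), 'wrist_torque': array([-0.0228912 ,  0.01710029, -0.00590405]), 'grasp_force': 0.0, 'gripper_width': 85.47916286244653}
```

View pics/scene0.png

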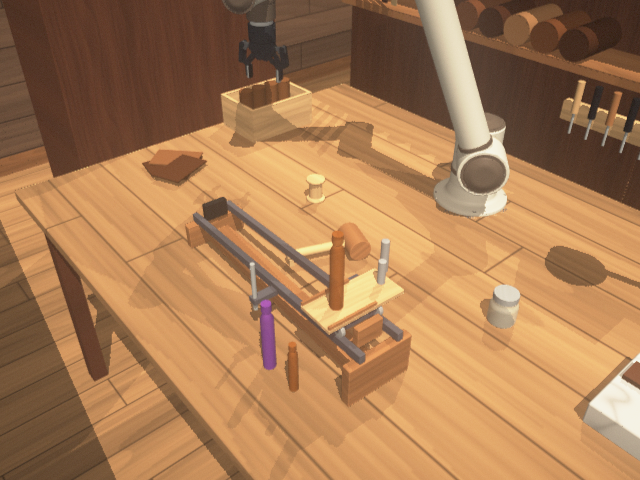

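View pics/top0.png

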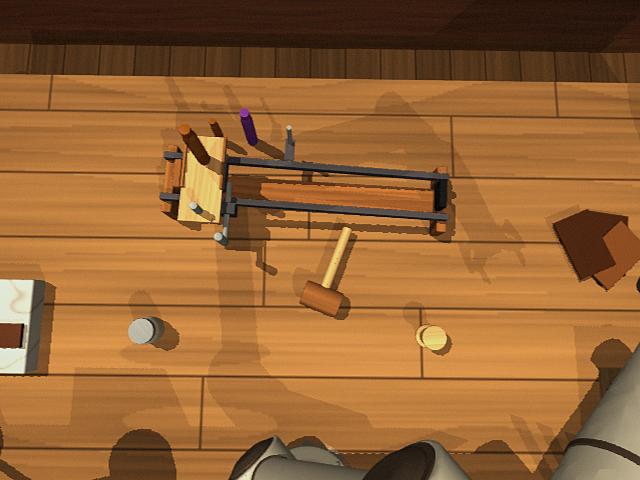

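The top view shows the rack running left (uphill, trolley) to right (black end stop, ~442,190). The knob is at ~(221,237), the post top at ~(195,206), the mallet at ~(325,295), and the spool at ~(432,337).

```bash
cat > h.py <<'E'
import numpy as np, cv2
from scipy.spatial.transform import Rotation as R
def ray(d,u,v):
    r=R.from_quat(d["orientation"]).apply([(u-d["cx"])/d["fx"],(v-d["cy"])/d["fy"],1]); return np.array(d["eye"]),r
def onz(d,u,v,z):
    e,r=ray(d,u,v); return e+r*(z-e[2])/r[2]
def proj(d,p):
    q=R.from_quat(d["orientation"]).inv().apply(np.array(p)-d["eye"]); return np.array([d["cx"]+d["fx"]*q[0]/q[2],d["cy"]+d["fy"]*q[1]/q[2]])
E
python3 - <<'E'
import cv2
a=cv2.imread("pics/top0.png")[140:260,150:250]; b=cv2.imread("pics/scene0.png")[220:340,330:430]
t=cv2.imread("pics/top0.png")[150:250,400:460]
f=lambda i,s:cv2.resize(i,None,fx=s,fy=s,interpolation=cv2.INTER_NEAREST)
import numpy as np
o=np.zeros((480,800,3),np.uint8);A=f(a,3);o[:360,:300]=A;B=f(b,3);o[:360,300:600]=B;T=f(t,3);o[:300,600:780]=T
cv2.imwrite("pics/crop.png",o)
E
```

```text
(no output)
```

View pics/crop.png

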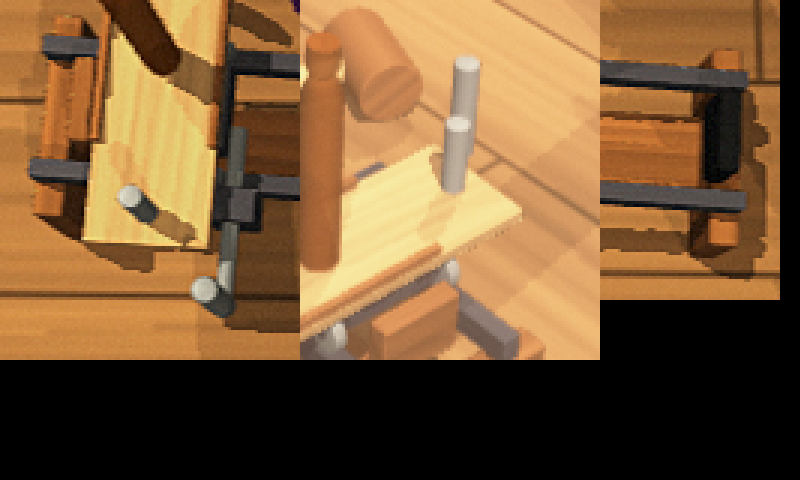

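Post top is at top (193.3,204.7) / scene (382.3,261). Knob top is at top (218,236.7) / scene (385.3,240.7). The rails' lower ends are at about (449,176) and (448.5,217), the upper ends at about (164.3,153.5) and (160.3,194.5).

```bash
python3 - <<'E'
from h import *; from bench import get_image
from scipy.optimize import least_squares
T=get_image("top");S=get_image("scene")
for d in(T,S): d.pop("img")
import pickle; pickle.dump((T,S),open("cams.pkl","wb"))
s=np.sin(np.radians(3));c=np.cos(np.radians(3))
obs=[(T,(193.3,204.7),lambda b:(-80,215,203)),(S,(382.3,261),lambda b:(-80,215,203)),
(T,(218,236.7),lambda b:(-130-b,163.5,196)),(S,(385.3,240.7),lambda b:(-130-b,163.5,196)),
(T,(449,176),lambda b:(45,-310*c,100-310*s)),(T,(448.5,217),lambda b:(-45,-310*c,100-310*s)),
(T,(164.3,153.5),lambda b:(45,310*c,100+310*s)),(T,(160.3,194.5),lambda b:(-45,310*c,100+310*s))]
def W(p,q): return R.from_euler('z',p[2]).apply(q)+[p[0],p[1],0]
f=lambda p:np.concatenate([proj(d,W(p,g(p[3]*10)))-u for d,u,g in obs])
o=least_squares(f,[550,50,0.05,0.2]);p=o.x
print(p,np.degrees(p[2]));print(o.fun.reshape(-1,2).round(1))
print("knob",W(p,(-130-p[3]*10,163.5,196)),"post",W(p,(-80,215,203)),"post end",W(p,(-80,215-450*c,203-450*s)))
for n,u in dict(spool=(432,334),jar=(143,330),mallet=(322,298),handle=(347,230)).items(): print(n,onz(T,*u,60))
E
```

```text
[ 6.55144770e+02  5.18385146e+00 -5.21050823e-02  6.94145911e-01] -2.985401305570599
[[-0.6  0. ]
 [-1.  -0.1]
 [-0.3 -0.1]
 [-0.3 -0.9]
 [ 0.6  0.5]
 [ 0.4 -0.3]
 [-0.4  0.2]
 [-1.2  0.3]]
knob [526.90448913 175.59407312 196.        ] post [586.4508671  224.05858215 203.        ] post end [ 563.04630745 -224.71482224  179.44881969]
spool [ 343.32093971 -263.84786427   60.        ]
jar [345.0632553  351.29216396  60.        ]
mallet [416.80965653 -28.68436226  60.        ]
handle [566.08274068 -82.9282479   60.        ]
```

{"op": "drive_tool", "data": {
  "deltas": [
    [[0, 0, -1], [0, 0, -8.5]],
    [[0, 0, -1], [0, 0, -8.5]],
    [[0, 0, -1], [0, 0, -8.5]],
    [[0, 0, -1], [0, 0, -8.5]],
    [[0, 0, -1], [0, 0, -8.5]],
    [[0, 0, -1], [0, 0, -8.5]],
    [[0, 0, -1], [0, 0, -8.5]],
    [[0, 0, 0], [0, 0, -0.7]]
  ],
  "claw": 0
}}

```text
clock: 1.0
position: [282.7, -558.1, 264.4]
ee_rot: [-0.689, 0.725, -0.001, -0.0]
contact_force: [0.5, 1.1, -0.4]
gripper_width: 0.1
grasp_force: 0.0
```

```bash
cat >> h.py <<'E'
P=(655.14,5.18,-0.0521)
ex=np.array([np.cos(P[2]),np.sin(P[2]),0]);ey=np.array([-ex[1],ex[0],0])
Q=R.from_matrix(np.array([-ey,-ex,[0,0,-1.]]).T)
def rack(w): w=np.array(w)-[P[0],P[1],0]; return np.array([w@ex,w@ey,w[2]])
def world(q): return np.array([P[0],P[1],0])+q[0]*ex+q[1]*ey+[0,0,q[2]]
def togo(tgt):
    from bench import arm
    s=arm.read_state(); r=R.from_quat(s["ee_rot"])
    print("t",s["clock"],"rack",rack(s["position"]).round(1),"F",s["contact_force"].round(1),"need cm",(r.inv().apply(world(tgt)-s["position"])/10).round(2),"rot deg",np.degrees((r.inv()*Q).as_rotvec()).round(2),"j",s["joints"].round(2))
E
python3 -c "
from h import *
togo((-102,163.5,262))"
```

```text
t 1.0 rack [-342.6 -582.   264.4] F [ 0.5  1.1 -0.4] need cm [-74.51 -24.15   0.11] rot deg [-0.09 -0.13  0.07] j [-0.84  0.35  0.13  0.   -1.35  0.79]
```

{"op": "drive_tool", "data": {
  "deltas": [
    [[-2, -0.6, 0], [0, 0, 0]],
    [[-3.5, -1.2, 0], [0, 0, 0]],
    [[-4, -1.3, 0], [0, 0, 0]],
    [[-4, -1.3, 0], [0, 0, 0]],
    [[-4, -1.3, 0], [0, 0, 0]],
    [[-4, -1.3, 0], [0, 0, 0]],
    [[-4, -1.3, 0], [0, 0, 0]],
    [[-4, -1.3, 0], [0, 0, 0]],
    [[-4, -1.3, 0], [0, 0, 0]],
    [[-4, -1.3, 0], [0, 0, 0]],
    [[-4, -1.3, 0], [0, 0, 0]],
    [[-4, -1.3, 0], [0, 0, 0]]
  ]
}}

```text
clock: 2.2
position: [453.4, -109.0, 262.5]
ee_rot: [-0.688, 0.726, 0.0, -0.0]
contact_force: [0.6, -1.0, 0.3]
gripper_width: 0.0
grasp_force: 0.0
```

{"op": "drive_tool", "data": {
  "deltas": [
    [[-4, -1.3, 0], [0, 0, 0]],
    [[-4, -1.3, 0], [0, 0, 0]],
    [[-4, -1.3, 0], [0, 0, 0]],
    [[-4, -1.3, 0], [0, 0, 0]],
    [[-4, -1.3, 0], [0, 0, 0]],
    [[-4, -1.3, 0], [0, 0, 0]],
    [[-3, -1, 0], [0, 0, 0]],
    [[-1.5, -0.5, 0], [0, 0, 0]],
    [[0, 0, 0], [0, 0, 0]],
    [[0, 0, 0], [0, 0, 0]]
  ]
}}

```text
clock: 3.2
position: [560.5, 168.5, 262.5]
ee_rot: [-0.688, 0.725, 0.0, -0.001]
contact_force: [0.6, -0.4, 0.7]
gripper_width: 0.1
grasp_force: 0.0
```

```bash
python3 -c "
from h import *
togo((-102,163.5,262))"
```

```text
t 3.2 rack [-103.   158.2  262.5] F [ 0.6 -0.4  0.7] need cm [-0.53 -0.1   0.05] rot deg [ 0.07 -0.05 -0.03] j [ 0.57  0.28  0.03 -0.   -1.32 -0.62]
```

{"op": "drive_tool", "data": {
  "deltas": [
    [[-0.4, -0.3, 0], [0, 0, 0]],
    [[0, 0, 2], [0, 0, 0]],
    [[0, 0, 2], [0, 0, 0]],
    [[0, 0, 2], [0, 0, 0]],
    [[0, 0, 2], [0, 0, 0]],
    [[0, 0, 2], [0, 0, 0]],
    [[0, 0, 0], [0, 0, 0]],
    [[0, 0, 0], [0, 0, 0]]
  ]
}}

```text
clock: 4.0
position: [564.6, 172.3, 163.8]
ee_rot: [-0.688, 0.725, -0.0, 0.0]
contact_force: [1.3, -0.1, -0.2]
gripper_width: 0.2
grasp_force: 0.0
```

```bash
python3 - <<'E'
from h import *; from bench import get_image
togo((-102,163.5,162))
a=get_image("top")["img"][120:280,140:300,::-1]; b=get_image("scene")["img"][180:340,300:460,::-1]
cv2.imwrite("pics/c2.png",cv2.resize(np.hstack([a,b]),None,fx=2.5,fy=2.5))
E
```

```text
t 4.0 rack [-99.1 162.1 163.8] F [ 1.3 -0.1 -0.2] need cm [-0.14  0.29  0.18] rot deg [-0.04 -0.01 -0.01] j [ 0.57  0.35 -0.13  0.   -1.1  -0.62]
```

View pics/c2.png

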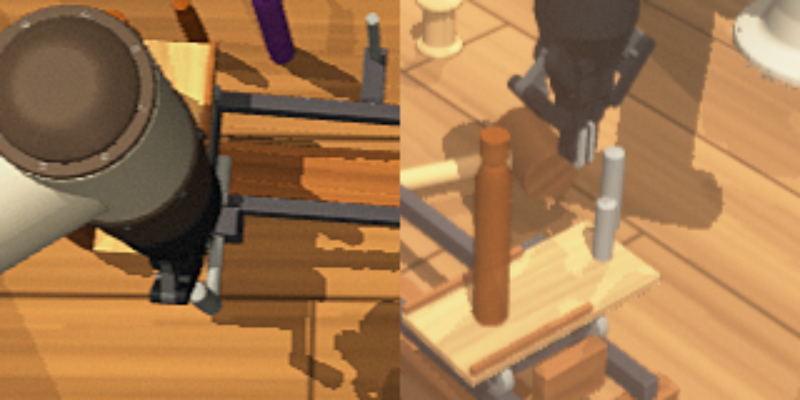

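The view shows the hand lowered, with the knuckles above the knob's level. The tips are at ~(372,244) in the scene picture; I'll check that against the projected TCP and knob.

```bash
python3 - <<'E'
from h import *; import pickle
T,S=pickle.load(open("cams.pkl","rb"))
for q in [(-99,162,164),(-88,162,164),(-110,162,164),(-99,151,164),(-99,173,164),(-137,163.5,196),(-80,215,203)]: print(q,proj(S,world(q)).round(0),((proj(S,world(q))-[300,180])*2.5+[400,0]).round())
E
```

```text
(-99, 162, 164) [369. 260.] [573. 199.]
(-88, 162, 164) [365. 262.] [562. 204.]
(-110, 162, 164) [373. 258.] [583. 194.]
(-99, 151, 164) [365. 257.] [563. 192.]
(-99, 173, 164) [373. 262.] [582. 206.]
(-137, 163.5, 196) [385. 240.] [613. 149.]
(-80, 215, 203) [381. 261.] [603. 202.]
```

```bash
python3 - <<'E'
from h import *
a=cv2.imread("pics/c2.png")[80:280,480:680]
cv2.imwrite("pics/c3.png",cv2.resize(a,None,fx=3,fy=3,interpolation=cv2.INTER_NEAREST))
E
```

```text
(no output)
```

View pics/c3.png

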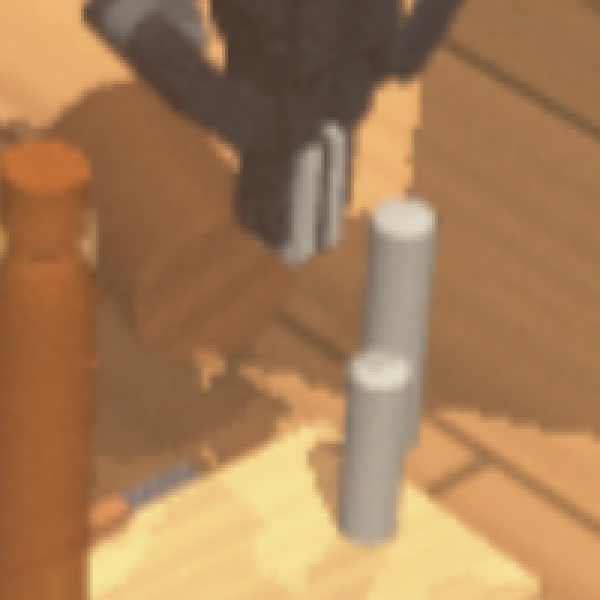

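```bash
python3 - <<'E'
from h import *; import pickle
T,S=pickle.load(open("cams.pkl","rb"))
t=np.array([-.4516,.893,0])
for s in(-45,0,45): print(proj(S,np.array([282,-557,205])+s*t), proj(T,np.array([282,-557,205])+s*t))
p=np.array([564.6,172.3,163.8])
for dz in (0,10,20,30,40): print(dz,proj(S,p+[0,0,dz]))
for d in ((-10,0,0),(0,-10,0)): print(d,proj(S,p+d))
print([onz(S,372,246,z) for z in(164,184)])
E
```

```text
[250.85106302  89.76720996] [638.51852599 363.47015454]
[264.55311994  92.09918621] [617.49275933 374.82812648]
[278.47748577  94.46899759] [596.29534426 386.2788217 ]
0 [369.14277722 259.72129916]
10 [369.3862571  255.65862846]
20 [369.63212076 251.55618234]
30 [369.88040338 247.41337381]
40 [370.13114084 243.22960425]
(-10, 0, 0) [372.80669941 257.68478665]
(0, -10, 0) [365.58198232 257.32578026]
[array([529.12368893, 144.03816541, 164.        ]), array([548.70675669, 162.59341798, 184.        ])]
```

```bash
python3 - <<'E'
from h import *; import pickle
T,S=pickle.load(open("cams.pkl","rb"))
for z in (164,184,194,240): print(z,((proj(T,world((-99,162,z)))-[140,120])*2.5).round())
a=cv2.imread("pics/c2.png")[170:330,120:280]
cv2.imwrite("pics/c4.png",cv2.convertScaleAbs(cv2.resize(a,None,fx=3.5,fy=3.5,interpolation=cv2.INTER_NEAREST),alpha=2,beta=20))
E
```

```text
164 [208. 251.]
184 [203. 246.]
194 [201. 243.]
240 [190. 231.]
```

View pics/c4.png

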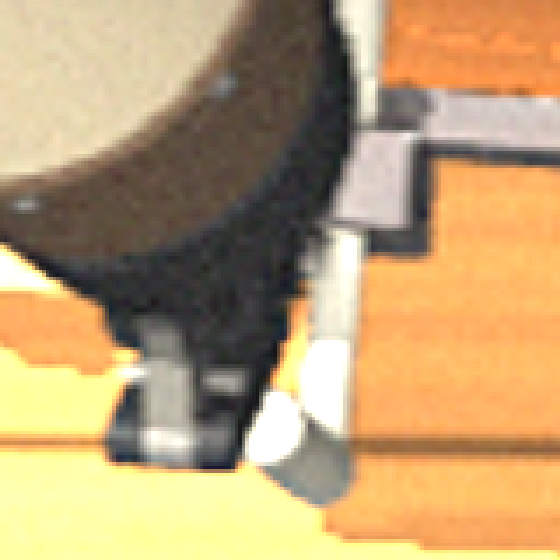

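```bash
python3 - <<'E'
from h import *; import pickle
T,S=pickle.load(open("cams.pkl","rb"))
for u in((224.4,216.6),(222,219)):
  e1,r1=ray(T,*u);e2,r2=ray(S,372,246)
  t=np.linalg.lstsq(np.array([r1,-r2]).T,e2-e1,rcond=None)[0]
  a,b=e1+t[0]*r1,e2+t[1]*r2; print(rack((a+b)/2),np.linalg.norm(a-b))
E
```

```text
[-101.12184558  158.17794177  194.4009057 ] 10.383429414651243
[-103.69274694  160.14950545  194.0840925 ] 3.9395315526349894
```

The visible tips triangulate about 30 mm above the reported TCP, while xy agrees. Lowering to a reported 145 mm is safe under either reading, so I'll do that and pull a little to feel the contact.

{"op": "drive_tool", "data": {
  "deltas": [
    [[0.4, 0, 0], [0, 0, 0]],
    [[0, 0, 0.9], [0, 0, 0]],
    [[0, 0, 0.9], [0, 0, 0]],
    [[0, 0, 0], [0, 0, 0]],
    [[0, 0, 0], [0, 0, 0]]
  ]
}}

```text
clock: 4.6
position: [563.8, 168.8, 144.4]
ee_rot: [-0.689, 0.725, 0.0, -0.001]
contact_force: [0.4, -0.4, 0.5]
gripper_width: -0.2
grasp_force: 0.0
```

```bash
python3 - <<'E'
from h import *; from bench import get_image
togo((-102,158,145))
S=get_image("scene"); b=S["img"][210:310,330:430,::-1]
print([proj(S,world((-99,158,z))).round() for z in (145,175)])
cv2.imwrite("pics/c5.png",cv2.resize(b,None,fx=6,fy=6))
E
```

```text
t 4.6 rack [-99.7 158.7 144.4] F [ 0.4 -0.4  0.5] need cm [ 0.07  0.23 -0.06] rot deg [ 0.05 -0.05  0.05] j [ 0.57  0.36 -0.15  0.   -1.06 -0.62]
[array([367., 266.]), array([368., 254.])]
```

View pics/c5.png

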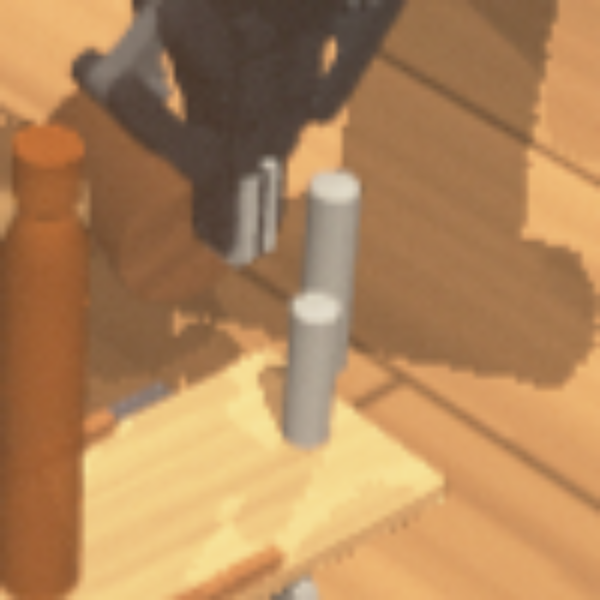

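The tip is at about (370,254) in the scene picture, which fits z = 175. So the real tips sit ~30 mm above the reported TCP and overlap the knob by 21 mm. Next I'll prepare a bottle-head tracker, since the bottle rides on the trolley.

```bash
cat > track.py <<'E'
from h import *; from bench import arm, get_image
import json,os,sys
st=arm.read_state(); S=get_image("scene"); I=S["img"]; t=st["clock"]
c,s_=np.cos(np.radians(3)),np.sin(np.radians(3))
if not os.path.exists("log.json"):
    u0=(338,233); json.dump(dict(u0=u0,L=[]),open("log.json","w")); cv2.imwrite("tpl.png",I[225:262,327:350])
D=json.load(open("log.json")); tp=cv2.imread("tpl.png")
b0=rack(onz(S,*D["u0"],311))
line=lambda s:proj(S,world(b0+[0,-s*c,-s*s_]))
m=cv2.matchTemplate(I,tp,cv2.TM_CCOEFF_NORMED)
g=np.arange(-0.01,0.46,0.001)*1000; L=np.array([line(s) for s in g])-[11,8]
xy=np.rint(L).astype(int)
sc=[m[max(y-2,0):y+3,max(x-1,0):x+2].max() for x,y in xy]
k=int(np.argmax(sc)); s=g[k]; x,y=xy[k]
w=m[y-2:y+3,x-1:x+2]; j=np.unravel_index(w.argmax(),w.shape); x,y=x-1+j[1],y-2+j[0]
s=g[np.argmin(np.hypot(*(L-[x,y]).T))]
if len(sys.argv)<2: cv2.imwrite("tpl.png",I[y:y+37,x:x+23])
D["L"].append((t,s)); json.dump(D,open("log.json","w"))
p=rack(st["position"]); z=203-s*s_
print("t",round(t,2),"s",s.round(0),"score",round(max(sc),2),"v mm/s",[round((b[1]-a[1])/(b[0]-a[0]+1e-9)) for a,b in zip(D["L"],D["L"][1:])][-3:],"| tcp",p.round(0),"gap",(215-s*c-19-p[1]).round(1),"dx",(p[0]+80).round(1),"tip below posttop",(z-p[2]).round(),"F",st["contact_force"].round(1))
E
python3 track.py
```

```text
t 4.65 s -0.0 score 1.0 v mm/s [] | tcp [-99. 159. 145.] gap 37.2 dx -19.5 tip below posttop 58.0 F [ 0.5 -0.7  0.3]
```

{"op": "drive_tool", "data": {
  "deltas": [
    [[0, 0.9, 0], [0, 0, 0]],
    [[0, 1.1, 0], [0, 0, 0]],
    [[0, 1.1, 0], [0, 0, 0]],
    [[0, 1.2, 0], [0, 0, 0]],
    [[0, 0.9, 0], [0, 0, 0]]
  ]
}}

```text
clock: 5.2
position: [511.0, 171.8, 145.3]
ee_rot: [-0.689, 0.725, -0.0, 0.0]
contact_force: [3.1, -0.2, -0.6]
gripper_width: -0.1
grasp_force: 1.2
```

```bash
python3 track.py
```

```text
t 5.2 s 5.0 score 0.71 v mm/s [9] | tcp [-153.  159.  145.] gap 32.1 dx -72.7 tip below posttop 57.0 F [ 3.1 -0.2 -0.6]
```

{"op": "drive_tool", "data": {
  "deltas": [
    [[2.5, -0.2, 0], [0, 0, 0]],
    [[4, -0.3, 0], [0, 0, 0]],
    [[4, -1, 0], [0, 0, 0]],
    [[4, -1.5, 0.1], [0, 0, 0]],
    [[4, -1.8, 0.1], [0, 0, 0]],
    [[3, -1.8, 0.1], [0, 0, 0]]
  ]
}}

```text
clock: 5.85
position: [566.1, -48.3, 142.2]
ee_rot: [-0.688, 0.725, 0.001, -0.001]
contact_force: [0.7, 0.9, -0.6]
gripper_width: 0.4
grasp_force: 0.0
```

```bash
python3 track.py
```

```text
t 5.85 s 196.0 score 0.36 v mm/s [9, 294] | tcp [-86. -58. 142.] gap 58.3 dx -6.1 tip below posttop 51.0 F [ 0.7  0.9 -0.6]
```

```bash
python3 - <<'E'
from h import *; from bench import arm,get_image
S=get_image("scene"); print(arm.read_state()["clock"])
cv2.imwrite("pics/s6full.png",S["img"][:,:,::-1]); cv2.imwrite("pics/s6.png",cv2.resize(S["img"][170:370,180:440,::-1],None,fx=3,fy=3))
E
```

```text
5.95
```

View pics/s6.png

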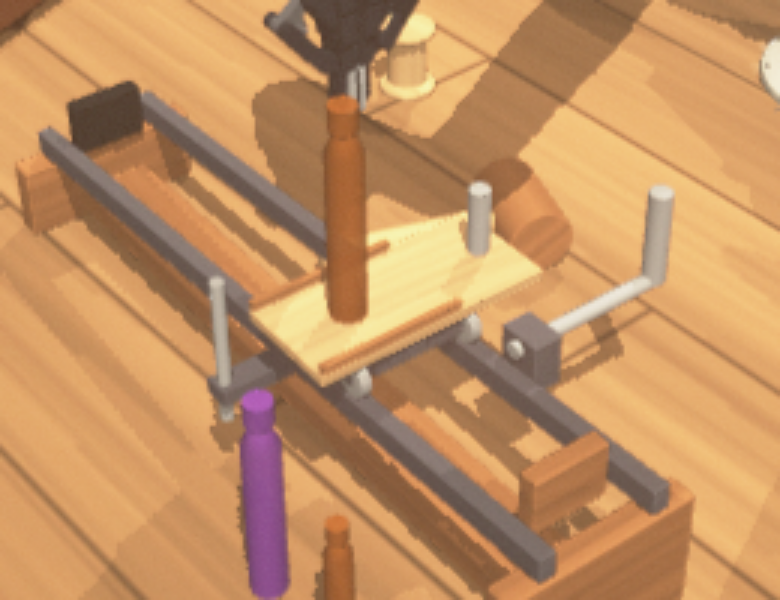

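The bolt is out and the trolley is rolling. At t = 5.90 the post top is at scene px (340,233.3) and the bottle cap at (294,204.7). I'll re-seed the tracker on the post top and cap from this image.

```bash
python3 - <<'E'
from h import *; import pickle,json
T,S=pickle.load(open("cams.pkl","rb"));c,s_=np.cos(np.radians(3)),np.sin(np.radians(3))
g=np.arange(0,450)
for b,u in (((-80,215,203),(340,233.3)),(rack(onz(S,338,233,311)),(294,204.7))):
    d=[np.hypot(*(proj(S,world(np.array(b)+[0,-s*c,-s*s_]))-u)) for s in g]; print(b,g[np.argmin(d)],min(d))
E
```

```text
(-80, 215, 203) 121 0.09509310324862003
[ 24.42168339 214.64833643 311.        ] 124 0.896384234101713
```

{"op": "drive_tool", "data": {
  "deltas": [
    [[0.7, -0.5, 0.1], [0, 0, 0]],
    [[0, 0, 0], [0, 0, 0]]
  ]
}}

```text
clock: 6.15
position: [571.3, -53.7, 140.8]
ee_rot: [-0.689, 0.725, 0.0, -0.0]
contact_force: [-0.1, 0.8, -0.4]
gripper_width: 0.1
grasp_force: 0.0
```

```bash
cat > track.py <<'E'
from h import *; from bench import arm, get_image
import json,os,sys
lo,hi=float(sys.argv[1]),float(sys.argv[2])
st=arm.read_state(); S=get_image("scene"); I=np.ascontiguousarray(S["img"][:,:,::-1]); t=st["clock"]
cv2.imwrite("pics/t%.2f.png"%t,I)
c,s_=np.cos(np.radians(3)),np.sin(np.radians(3))
F=cv2.imread("pics/s6full.png"); D=json.load(open("L.json")) if os.path.exists("L.json") else [(5.9,121)]
out=[]
for ref,box in (((294,204.7),(-6,-3,8,34)),((340,233.3),(-6,-4,7,18))):
    x0,y0=round(ref[0])+box[0],round(ref[1])+box[1]; tp=F[y0:y0+box[3]-box[1],x0:x0+box[2]-box[0]]
    z0=311-121*s_ if ref[0]<300 else 203-121*s_
    b0=rack(onz(S,*ref,z0)); m=cv2.matchTemplate(I,tp,cv2.TM_CCOEFF_NORMED)
    g=np.arange(lo,hi,0.5); L=np.array([proj(S,world(b0+[0,-(s-121)*c,-(s-121)*s_])) for s in g])+[x0-ref[0],y0-ref[1]]
    sc=cv2.remap(m,L[:,0].astype(np.float32).reshape(-1,1),L[:,1].astype(np.float32).reshape(-1,1),cv2.INTER_LINEAR).ravel()
    out.append((g[sc.argmax()],round(float(sc.max()),2)))
s=out[0][0] if out[0][1]>=out[1][1] else out[1][0]
D.append((t,s)); json.dump(D,open("L.json","w"))
p=rack(st["position"])
print("t",round(t,2),out,"v",[round((b[1]-a[1])/(b[0]-a[0]+1e-9)) for a,b in zip(D,D[1:])][-3:],"| tcp",p.round(0),"gap",(215-s*c-19-p[1]).round(1),"dx",(p[0]+80).round(1),"tip below",(203-s*s_-p[2]).round(),"F",st["contact_force"].round(1))
E
python3 track.py 130 240
```

```text
t 6.15 [(np.float64(182.5), 0.55), (np.float64(184.5), 0.84)] v [254] | tcp [-81. -63. 141.] gap 74.9 dx -0.7 tip below 53.0 F [-0.1  0.8 -0.4]
```

{"op": "drive_tool", "data": {
  "deltas": [
    [[0.5, 0, 0], [0, 0, 0]],
    [[1.0, 0, 0.05], [0, 0, 0]],
    [[1.8, 0, 0.1], [0, 0, 0]],
    [[2.2, 0, 0.1], [0, 0, 0]],
    [[2.2, 0, 0.1], [0, 0, 0]]
  ]
}}

```text
clock: 6.7
position: [567.3, -131.5, 137.6]
ee_rot: [-0.689, 0.725, -0.0, -0.0]
contact_force: [-0.2, -0.5, 0.1]
gripper_width: -0.2
grasp_force: 0.3
```

```bash
python3 -c "
from h import *
togo((-80,-140,137))"
```

```text
t 6.7 rack [ -80.6 -141.   137.6] F [-0.2 -0.5  0.1] need cm [-0.1  -0.06  0.06] rot deg [ 0.01 -0.02  0.11] j [ 0.05  0.36 -0.18  0.   -1.03 -0.1 ]
```

{"op": "drive_tool", "data": {
  "deltas": [
    [[2.0, 0, 0.1], [0, 0, 0]],
    [[1.6, 0, 0.1], [0, 0, 0]],
    [[1.1, 0, 0.05], [0, 0, 0]],
    [[0.7, 0, 0.05], [0, 0, 0]],
    [[0.4, 0, 0], [0, 0, 0]],
    [[0.2, 0, 0], [0, 0, 0]],
    [[0.1, 0, 0], [0, 0, 0]]
  ]
}}

```text
clock: 7.4
position: [564.5, -191.2, 134.4]
ee_rot: [-0.689, 0.725, 0.0, -0.0]
contact_force: [0.1, -0.8, 0.5]
gripper_width: -0.3
grasp_force: 0.3
```

```bash
python3 track.py 300 450
```

```text
t 7.4 [(np.float64(343.5), 0.23), (np.float64(389.0), 0.38)] v [254, 164] | tcp [ -80. -201.  134.] gap 8.4 dx -0.3 tip below 48.0 F [ 0.1 -0.8  0.5]
```

```bash
ls pics; python3 -c "
import cv2
a=cv2.imread('pics/t7.40.png')[100:300,170:370]
cv2.imwrite('pics/v9.png',cv2.resize(a,None,fx=3,fy=3))"
```

```text
c2.png
c3.png
c4.png
c5.png
crop.png
s6.png
s6full.png
scene0.png
t6.15.png
t7.40.png
top0.png
```

View pics/v9.png

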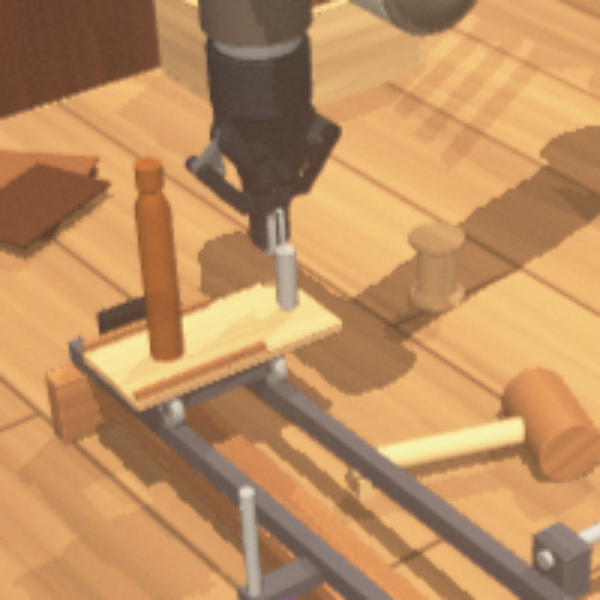

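The bottle is upright and the trolley is beside the hand, with the post top at scene px (265.3,182.3).

```bash
python3 - <<'E'
from h import *; import pickle
from bench import arm
T,S=pickle.load(open("cams.pkl","rb"));c,s_=np.cos(np.radians(3)),np.sin(np.radians(3))
g=np.arange(300,452)
d=[np.hypot(*(proj(S,world(np.array((-80,215,203))+[0,-s*c,-s*s_]))-(265.3,182.3))) for s in g]; print(g[np.argmin(d)],min(d))
for i in (1,): s=arm.read_state(); print(s["clock"],s["contact_force"],s["wrist_torque"],s["grasp_force"],rack(s["position"]))
E
```

```text
394 1.1725090646532546
7.45 [ 0.92638692 -1.31203605 -0.70978623] [-0.1877807   0.08562521  0.03876346] 0.4182728537125513 [ -80.29828705 -200.82706904  134.37842356]
```

{"op": "drive_tool", "data": {
  "deltas": [
    [[0, 0, 0], [0, 0, 0]],
    [[0, 0, 0], [0, 0, 0]],
    [[0, 0, 0], [0, 0, 0]],
    [[0.2, 0, 0], [0, 0, 0]],
    [[0.4, 0, 0], [0, 0, 0]],
    [[0.5, 0, 0], [0, 0, 0]],
    [[0.5, 0, 0.1], [0, 0, 0]],
    [[0.5, 0, 0], [0, 0, 0]],
    [[0.5, 0, 0], [0, 0, 0]],
    [[0.5, 0, 0.1], [0, 0, 0]],
    [[0.5, 0, 0], [0, 0, 0]],
    [[0.4, 0, 0], [0, 0, 0]]
  ]
}}

```text
clock: 8.65
position: [562.4, -231.9, 132.3]
ee_rot: [-0.689, 0.725, 0.0, -0.0]
contact_force: [0.2, -0.2, -1.2]
gripper_width: -0.2
grasp_force: 0.2
```

{"op": "drive_tool", "data": {
  "deltas": [
    [[0.3, 0, 0], [0, 0, 0]],
    [[0.3, 0, 0], [0, 0, 0]],
    [[0.3, 0, 0], [0, 0, 0]],
    [[0.3, 0, 0], [0, 0, 0]],
    [[0.3, 0, 0], [0, 0, 0]],
    [[0.3, 0, 0], [0, 0, 0]],
    [[0.3, 0, 0], [0, 0, 0]],
    [[0.4, 0, 0], [0, 0, 0]],
    [[0.4, 0, 0], [0, 0, 0]],
    [[0.4, 0, 0], [0, 0, 0]]
  ]
}}

```text
clock: 9.65
position: [560.8, -264.8, 132.5]
ee_rot: [-0.689, 0.725, -0.0, 0.0]
contact_force: [0.9, 0.3, 0.4]
gripper_width: 0.3
grasp_force: 0.0
```

{"op": "drive_tool", "data": {
  "deltas": [
    [[0.5, 0.3, -0.5], [0, 0, 0]],
    [[0.3, 0.5, -2], [0, 0, 0]],
    [[0, 0.5, -3], [0, 0, 0]],
    [[0, 0.5, -4], [0, 0, 0]],
    [[0, 2, -3], [0, 0, 0]],
    [[0, 2, 0], [0, 0, 0]],
    [[0, 2, 0], [0, 0, 0]],
    [[0, 0, 0], [0, 0, 0]],
    [[0, 0, 0], [0, 0, 0]]
  ]
}}

```text
clock: 10.55
position: [482.5, -268.7, 258.2]
ee_rot: [-0.689, 0.725, -0.001, 0.0]
contact_force: [-0.1, -0.0, -0.3]
gripper_width: -0.2
grasp_force: 0.0
```

```bash
python3 track.py 380 452; python3 -c "
import cv2,glob
f=max(glob.glob('pics/t*.png'),key=__import__('os').path.getmtime);print(f)
a=cv2.imread(f)[80:330,150:450]
cv2.imwrite('pics/v10.png',cv2.resize(a,None,fx=2.4,fy=2.4))"
```

```text
t 10.55 [(np.float64(393.0), 0.26), (np.float64(440.5), 0.6)] v [254, 164, 16] | tcp [-158. -283.  258.] gap 38.6 dx -78.2 tip below -78.0 F [-0.1 -0.  -0.3]
pics/t10.55.png
```

View pics/v10.png

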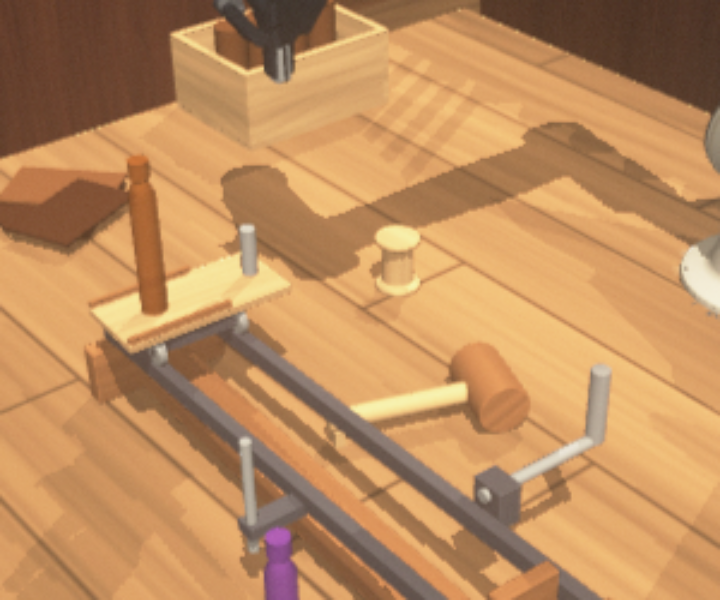

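The trolley is down at the stop with the bottle upright, the hand is clear and the bystanders haven't moved. The post top is at about (253.3,175.5).

```bash
python3 - <<'E'
from h import *; import pickle
from bench import arm
T,S=pickle.load(open("cams.pkl","rb"));c,s_=np.cos(np.radians(3)),np.sin(np.radians(3))
for s in (430,440,450): print(s,proj(S,world(np.array((-80,215,203))+[0,-s*c,-s*s_])))
print(arm.job_done())
E
```

```text
430 [256.30193581 177.71490748]
440 [254.00982791 176.18958811]
450 [251.73962345 174.67884473]
the job is handed in; nothing more can be done
None
```

The job is handed in but returned no verdict: the trolley rolled past the marker, was slowed by its post and eased down to the end stop, with the bottle upright, the hand clear and the spool, jar and mallet untouched. The last picture puts the trolley at about 0.443 m, within a few mm of the 0.44 limit. The force readings were too small to confirm the fingers' hold on the post, so I judged that from positions.

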